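Dress the gift-shop display table

TASK

Dress the display: stand the lantern in the middle of the log slice between the large gift box and the wooden chest, and the candle jar in the middle of the log slice in front of the chest. Put the small gift box in the middle of the large gift box's lid with its long side along the large box's long side, and the tin in the middle of the small box. Set each thing down upright rather than dropping it, and leave the potted plant where it is.

Things in the scene. Friction and masses are not known exactly. Their poses are not given: they have to be found in the camera images.
- small_box_c (a point): Small gift box of plain brown card with a lid, loose, 56 x 70 x 42 mm high. The point is its centre, 21 mm above its underside; x along the short side (56), y along the long side (70), z up.
- tin_c (a point): Flat round candle tin of bare metal, closed, loose, 50 mm across, 32 mm high. The point is its centre, 16 mm above its underside; z up.
- lantern_c (a point): Copper wire birdcage lantern with a tealight inside, loose, 110 mm high: foot plate 72 mm across and 8 mm thick, then an upright cage 61 mm across up to 70 mm above the underside (stiff enough to be gripped across), then a dome that narrows to a small ring at the top. The point is on its axis, 55 mm above its underside; z up.
- jar_c (a point): Candle jar of amber glass with a paper band and a wooden lid, loose, 58 mm across, 84 mm high with its lid (the lid, 16 mm, is tight and lifts the jar with it). The point is its centre, 42 mm above its underside; z up.
- gift_box: Large gift box, cream card with a dusty-rose lid, closed; it does not move. 110 (x) x 140 (y) x 60 mm high, flat lid. Origin at the centre of its underside, x away from the robot, y along the long side, z up.
- chest: Closed wooden keepsake chest with a brass clasp; it does not move. 85 (x) x 120 (y) x 60 mm high. Origin at the centre of its underside, z up. Its front, with the clasp, looks along its own -x, towards the robot. It stands on one side of the large gift box, left or right, about 280 mm between centres.
- slice_1_top (a point): One of two identical round log slices (bark edge, pale top), each 84 mm across and 15 mm thick, lying flat; it does not move. The point is the centre of its top face, z up. One of the two slices lies between the large gift box and the chest, the other in front of the chest; either may be either.
- slice_2_top (a point): The other of the two identical log slices, 84 mm across and 15 mm thick, lying flat; it does not move. The point is the centre of its top face, z up.
- pot_c (a point): Small terracotta pot with a succulent, loose, 72 mm across, about 85 mm high with its leaves, standing in front of the large gift box; to be left alone. The point is on its axis, 28 mm above its underside; z up.

How it is judged (in metres and radians):
At the end, for the whole second after the job is handed in: Lantern on the slice between gift box and chest, jar on the slice in front of the chest, within 13 mm of centre; small box on the gift box within 13 mm of its middle each way, 12 degrees; tin on the small box within 12 mm of its middle; all upright (0.1 rad), at rest, released (x of small_box_c in the frame of gift_box between -0.013 and 0.013 m and y of small_box_c in the frame of gift_box between -0.013 and 0.013 m and z of small_box_c in the frame of gift_box between 0.076 and 0.086 m and angle between the y axis of small_box_c and the y axis of gift_box, either way round below 0.21 rad and horizontal distance between tin_c and small_box_c below 0.012 m and z of tin_c in the frame of small_box_c between 0.032 and 0.042 m and ((horizontal distance between lantern_c and slice_1_top below 0.013 m and z of lantern_c in the frame of slice_1_top between 0.05 and 0.06 m and horizontal distance between slice_1_top and gift_box below 0.22 m) or (horizontal distance between lantern_c and slice_2_top below 0.013 m and z of lantern_c in the frame of slice_2_top between 0.05 and 0.06 m and horizontal distance between slice_2_top and gift_box below 0.22 m)) and ((horizontal distance between jar_c and slice_1_top below 0.013 m and z of jar_c in the frame of slice_1_top between 0.037 and 0.047 m and horizontal distance between slice_1_top and gift_box above 0.22 m) or (horizontal distance between jar_c and slice_2_top below 0.013 m and z of jar_c in the frame of slice_2_top between 0.037 and 0.047 m and horizontal distance between slice_2_top and gift_box above 0.22 m)) and linear speed of each of small_box, tin, lantern, jar below 0.02 m/s and angle between each of small_box_c, tin_c, lantern_c, jar_c's own z axis and vertical below 0.1 rad); the robot touches nothing.
It fails at once if the small gift box is dropped: it falls faster than 0.7 m/s, untouched by the fingers (contact force between the fingers and small_box below 0.05 N and linear speed of small_box above 0.7 m/s).
It fails at once if the tin is dropped: it falls faster than 0.7 m/s, untouched by the fingers (contact force between the fingers and tin below 0.05 N and linear speed of tin above 0.7 m/s).
It fails at once if the lantern is dropped: it falls faster than 0.7 m/s, untouched by the fingers (contact force between the fingers and lantern below 0.05 N and linear speed of lantern above 0.7 m/s).
It fails at once if the jar is dropped: it falls faster than 0.7 m/s, untouched by the fingers (contact force between the fingers and jar below 0.05 N and linear speed of jar above 0.7 m/s).
It fails at once if the potted plant is moved by more than 30 mm or tipped over (distance of pot_c from where it was at the start of the episode above 0.03 m or angle between pot_c's own z axis and vertical above 0.5 rad).
It also fails if it takes over 109 s, if anything falls off the work surface, if the arm or the gripper's body presses on something with over 40 N, if the wrist force passes 120 N, or if a joint passes its speed limit or range.

ROBOT

A 6-joint arm with a two-finger parallel gripper is mounted at the origin on the work surface. World frame = base frame: x ahead of the robot, y to its left, z up, the work surface at z = 0. Lengths are in mm, angles in rad, forces in N, time in s.
With the tool pointing down it reaches from about 350 to 775 mm from the base axis. Payload 7.3 kg.
Tool frame: the origin (TCP) lies between the finger pads; the fingertips stand 14 mm ahead of it and the grasp point (between the pads) lies 5 mm behind it; z points along the fingers, y is the line along which they close (so a half turn about z gives the same grasp; the last joint's range is limited). The gripper opens to 92 mm and grips with 3 to 60 N. Pads are 19 mm wide; open, the fingers measure 130 mm over their backs; the gripper's body (75 mm by 190 mm) begins 47 mm behind the grasp point.
Start: joints at [1.1, 0.342, 1.524, -0, 1.275, -0.146], TCP at [167.524, 497.577, 201.441] pointing down, gripper open.
Joint ranges: [-2.53, 2.53], [-0.77, 2.02], [0.04, 2.7], [-1, 4.14], [0.28, 2.66], [-3.11, 3.11]. Speed limits (rad/s): [2.57, 2.57, 3.14, 3.14, 3.14, 3.14].

INTERFACE

Orientations are given as [roll, pitch, yaw] about the fixed x, y, z axes, in that order (R = Rz(yaw) Ry(pitch) Rx(roll)).
In Python, from plant import get_obs, cams, close_job gives the robot as it stands. The module is installed in compiled form; this text tells all that it offers.
- The arm moves only by the shell command python3 -m creep 'ROWS'. ROWS is JSON, a list of rows, each an object of numbers: "hand": the opening, from 0 (shut) to 1 (fully open); "tx", "ty", "tz": the shift along the tool's x, y, z in m; "spin": the turn about the tool's z in degrees. In form: [{"hand": .., "tx": .., "ty": .., "tz": .., "spin": ..}, ...]. A call has 1 to 5 rows; each row shifts and turns the commanded pose from where the row before left it, along the tool's axes as they then stand; what a row does not reach is not made up. A row lasts 1/8 s, in which the tool goes at most 62.5 mm and 10.7 degrees, less where a joint would pass 70% of its speed; a pose out of reach is approached as far as the arm can. A call is refused whole if a number of a shift passes 0.0625 or a number of a turn 10.7, either way. A call with a gripper value outside its range is refused whole. The fingers move at their own pace and stop on an object; the grip force is fixed at half the most. Time passes only in rows, so rows that do not move let the fingers close. It gives the time, the measured TCP pose, the force, the opening and the grip force at its end, in the units of the state.
- get_obs(): the state, without advancing time (a new reading comes with each control period).
- cams.capture(name): name is "scene" or "top" or "wrist"; returns a dict with "color" (420x560x3 uint8, red, green, blue), "K" (3x3 intrinsics, pixels), "R" (3x3) and "t" (3): a world point X has camera coordinates R X + t. Camera axes: x right, y down, z forward; pixel columns grow to the right and rows downward; lengths in mm; the calibration is good to about 2 mm. A picture is of the moment at which its call begins. There is no depth.
- close_job(): hands the job in; it is judged then, once.
The state is a dict: "time": time; "joint_positions": joint angles; "dq": joint speeds; "tau": joint torques, N m; "tool_pos": TCP position; "tcp_rot": TCP orientation; "contact_force": force on the tool from outside, world axes, zero at the start; "moment": the same for the moment, N m; "grip_width": finger opening in mm; "finger_force": force on a finger pad.
Only numpy, scipy, OpenCV 4.12 (cv2) and the standard library are available. Lean on these libraries where they do the work, as an engineer would, in place of code of your own. Each camera call takes 0.05 s, during which the arm holds its last target. There are 200 camera calls.

## Working session

There is one attempt and no reset: what is moved stays moved. The work goes in short steps, Python scripts to look and compute and a shell command to move; the robot and the scene stay as the last step left them, time stands still between calls to the robot, and variables do not carry over. Pictures are saved under pics/ and viewed, at most 14 in all, crops included, and the job is handed in when it is done.

```bash
mkdir -p pics
python3 - <<'E'
from plant import get_obs,cams
import cv2
for n in("scene","top"):
    c=cams.capture(n); cv2.imwrite(f"pics/{n}0.png",c["color"][:,:,::-1]); print(n,c["K"].tolist(),c["R"].round(4).tolist(),c["t"].round(1).tolist())
print(get_obs())
E
```

```text
scene [[443.31415542570664, 0.0, 282.997213404062], [0.0, 443.31415542570664, 208.3903433241495], [0.0, 0.0, 1.0]] [[0.2028, 0.9792, 0.0042], [0.6378, -0.1288, -0.7593], [-0.743, 0.1567, -0.6507]] [-100.2, -281.2, 1456.8]
top [[395.13031351342966, 0.0, 276.053053220433], [0.0, 395.13031351342966, 205.2095523054821], [0.0, 0.0, 1.0]] [[0.0071, -0.9997, -0.0214], [-0.992, -0.0043, -0.1261], [0.126, 0.0221, -0.9918]] [3.7, 522.9, 895.4]
{'time': 0.1, 'joint_positions': array([ 1.10002505e+00,  3.42653231e-01,  1.52488543e+00,  3.61981229e-05,
        1.27541423e+00, -1.45984150e-01]), 'dq': array([-0.00097344, -0.00093087, -0.00445335,  0.0008515 ,  0.00099788,
       -0.00146696]), 'tau': array([ 6.49052508e-04, -4.32003593e+01, -2.44692242e+01,  7.19549507e-02,
        5.25904913e-02, -3.07126118e-05]), 'tool_pos': array([167.3150786 , 497.2205721 , 200.82697875]), 'tcp_rot': array([-3.14025191e+00, -2.32117150e-04,  2.81679481e+00]), 'contact_force': array([ 0.23755533,  0.02894084, -0.5629227 ]), 'moment': array([ 0.00075111, -0.04761728, -0.03183562]), 'finger_force': 0.0, 'grip_width': 91.60447973954314}
```

View pics/top0.png

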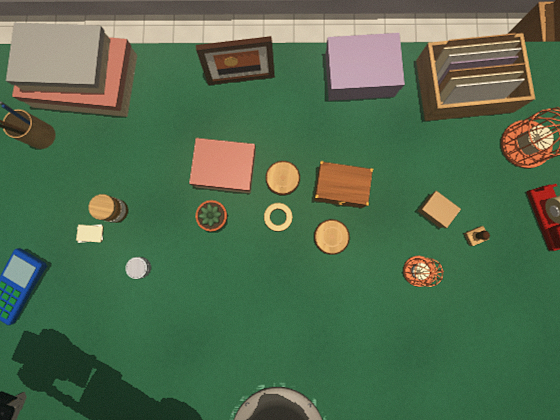

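View pics/scene0.png

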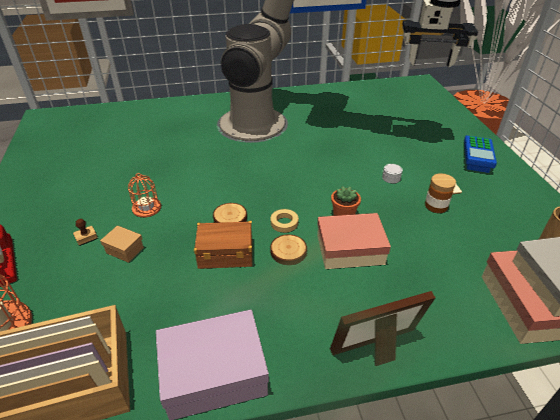

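The top view shows the gift box at (222,165), chest (344,184), slices (283,178) and (331,237), and pot (211,215). The jar is at (103,208), tin (137,268), small box (440,210) and lantern (424,271). The larger lantern at (535,135) is a decoy. The scene view agrees. Next I rectify patches at each object's known height.

```bash
cat > h.py <<'E'
import numpy as np, cv2
from plant import get_obs,cams
def ray(c,u,v,z):
    d=c["R"].T@np.linalg.solve(c["K"],[u,v,1.]); o=-c["R"].T@c["t"]
    return (o+d*(z-o[2])/d[2])
def patch(c,x,y,z,h=80,s=2.5):
    # image up = +x, left = +y ; patch pixel (i,j): y=y0+h-i/s, x=x0+h-j/s
    A=np.array([[0,-1/s,x+h],[-1/s,0,y+h],[0,0,1]])
    P=c["K"]@np.c_[c["R"][:,:2],c["R"][:,2]*z+c["t"]]
    n=int(2*h*s)
    return cv2.warpPerspective(np.ascontiguousarray(c["color"][:,:,::-1]),P@A,(n,n),flags=cv2.INTER_CUBIC|cv2.WARP_INVERSE_MAP)
def grid(p):
    n=p.shape[0]; cv2.line(p,(n//2,0),(n//2,n),(255,255,0),1); cv2.line(p,(0,n//2),(n,n//2),(255,255,0),1); return p
E
python3 - <<'E'
from h import *
c=cams.capture("top")
S=dict(gift=(222,165,60),chest=(344,183,60),s1=(283,177,15),s2=(331,236,15),jar=(102,207,84),tin=(137,267,32),sbox=(440,208,42),lant=(424,271,8))
ps=[]
for k,(u,v,z) in S.items():
    p=ray(c,u,v,z); pt=patch(c,p[0],p[1],z,h=80,s=1.25)
    g=cv2.cvtColor(pt,cv2.COLOR_BGR2HSV)
    m=(~((g[:,:,0]>60)&(g[:,:,0]<95)&(g[:,:,1]>90))).astype(np.uint8)
    if k=="jar": pass
    n,l,st,ce=cv2.connectedComponentsWithStats(m); i=l[100,100] or 1+np.argmax(st[1:,4])
    ct=max(cv2.findContours((l==i).astype(np.uint8),0,1)[0],key=len); r=cv2.minAreaRect(ct); 
    wx,wy=p[0]+80-r[0][1]/1.25,p[1]+80-r[0][0]/1.25
    print(k,p.round(0)[:2],"rect centre",round(wx,1),round(wy,1),"size",np.round(np.array(r[1])/1.25,1),"ang",round(r[2],1),"R",np.hypot(wx,wy).round())
    pt=cv2.resize(pt,None,fx=1,fy=1); cv2.drawContours(pt,[cv2.boxPoints(r).astype(int)],0,(255,0,255),1); ps.append(grid(pt))
cv2.imwrite("pics/m1.png",np.vstack([np.hstack(ps[:4]),np.hstack(ps[4:])]))
w=cams.capture("wrist");cv2.imwrite("pics/w0.png",w["color"][:,:,::-1]);o=-w["R"].T@w["t"];print(o,w["R"].round(2).tolist(),w["K"][0,0])
E
```

```text
gift [613. 132.] rect centre 610.6 131.1 size [148.8 127.1] ang 6.1 R 625.0
chest [ 571. -149.] rect centre 566.9 -144.5 size [132.6 102.8] ang 8.7 R 585.0
s1 [594.  -9.] rect centre 592.8 -7.6 size [87.2 86.4] ang 90.0 R 593.0
s2 [ 452. -123.] rect centre 451.9 -124.6 size [85.6 85.6] ang 90.0 R 469.0
jar [511. 396.] rect centre 508.5 382.3 size [93.1 60. ] ang 14.0 R 636.0
tin [377. 329.] rect centre 376.1 327.4 size [51.2 60.8] ang 90.0 R 499.0
sbox [ 517. -371.] rect centre 512.8 -367.3 size [80.3 71.7] ang 37.6 R 631.0
lant [ 372. -341.] rect centre 370.7 -338.1 size [95.8 74.1] ang 12.9 R 502.0
[ 89.11835817 523.82778693 383.62581664] [[0.32, 0.95, -0.0], [0.9, -0.3, 0.31], [0.29, -0.1, -0.95]] 321.05706508658216
```

View pics/m1.png

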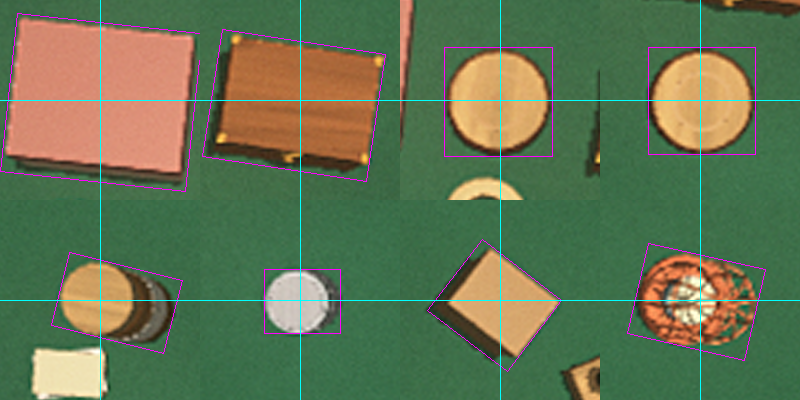

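Centres read from the rectified patches (the measured sizes match):

| Object | x, y (mm) | Yaw |
|---|---|---|
| gift box | (616, 132) | -6.2° |
| slice between | (594, -8) | – |
| slice in front | (452, -124) | – |
| jar | (512, 398) | – |
| tin | (376, 331) | – |
| small box | (515, -374) | -37.5° |
| lantern | about (370, -328) | – |

I start with the jar.

```bash
cat > to.py <<'E'
import sys; from h import *
a=[float(v) for v in sys.argv[1:]]; o=get_obs(); p=o["tool_pos"]; y=o["tcp_rot"][2]
dx,dy,dz=a[0]-p[0],a[1]-p[1],a[2]-p[2]; c,s=np.cos(y),np.sin(y)
print("t",round(o["time"],2),"pos",p.round(1),"rot",o["tcp_rot"].round(3),"need tx %.1f ty %.1f tz %.1f"%(dx*c+dy*s,dx*s-dy*c,-dz),"w",round(o["grip_width"],1))
E
python3 -m creep '[{"spin":-10.7},{"tx":-0.059,"ty":-0.0085},{"tx":-0.059,"ty":-0.0085},{"tx":-0.059,"ty":-0.0085},{"tx":-0.059,"ty":-0.0085}]'
python3 -m creep '[{"tx":-0.059,"ty":-0.0085},{"tx":-0.059,"ty":-0.0085},{"tx":0}]'
python3 to.py 512 398 200
python3 - <<'E'
from h import *
w=cams.capture("wrist");cv2.imwrite("pics/w1.png",w["color"][:,:,::-1])
E
```

```text
t 0.2 pos [167.4 497.3 201. ] rot [-3.141 -0.     2.817] need tx -358.3 ty 15.8 tz 1.0 w 91.9invalid input at $[0]: expected keys hand, tx, ty, tz, spin
invalid input at $[0]: expected keys hand, tx, ty, tz, spin
```

View pics/w1.png

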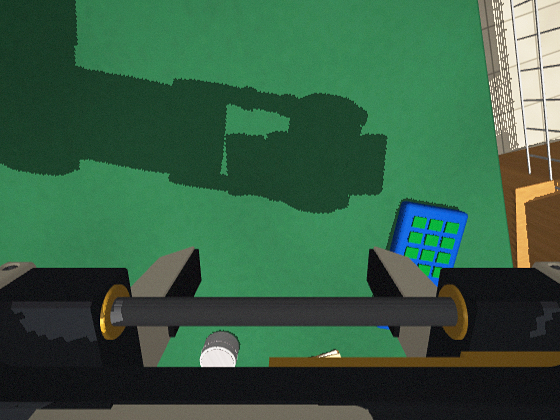

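All keys are required in each row. The wrist view has the gripper bar hiding the area under the tool (calculator at (430,240), tin at (220,350)), so I rely on the top camera.

```bash
python3 -m creep '[{"hand":1,"tx":0,"ty":0,"tz":0,"spin":-10.7},{"hand":1,"tx":-0.059,"ty":-0.0085,"tz":0,"spin":0},{"hand":1,"tx":-0.059,"ty":-0.0085,"tz":0,"spin":0},{"hand":1,"tx":-0.059,"ty":-0.0085,"tz":0,"spin":0},{"hand":1,"tx":-0.059,"ty":-0.0085,"tz":0,"spin":0}]'
python3 -m creep '[{"hand":1,"tx":-0.059,"ty":-0.0085,"tz":0,"spin":0},{"hand":1,"tx":-0.059,"ty":-0.0085,"tz":0,"spin":0},{"hand":1,"tx":0,"ty":0,"tz":0,"spin":0}]'
python3 to.py 512 398 200
python3 - <<'E'
from h import *
# lantern: scene + top patches at foot level 8 and at ring 110
a=[]
for n in("top","scene"):
    c=cams.capture(n)
    for z in(8,70):
        a.append(grid(patch(c,370,-330,z,h=80,s=2.4)))
cv2.imwrite("pics/l1.png",cv2.resize(np.vstack([np.hstack(a[:2]),np.hstack(a[2:])]),(600,600)))
E
```

```text
time: 0.88
tool_pos: [398.3, 430.7, 201.4]
tcp_rot: [3.141, -0.0, 3.004]
contact_force: [-0.2, 0.2, 0.8]
grip_width: 91.6
finger_force: 0.0
time: 1.25
tool_pos: [514.7, 395.9, 199.9]
tcp_rot: [-3.14, -0.0, 2.999]
contact_force: [0.0, 0.5, 0.4]
grip_width: 91.9
finger_force: 0.0
t 1.25 pos [514.7 395.9 199.9] rot [-3.14  -0.     2.999] need tx 2.9 ty 1.7 tz -0.1 w 91.9
```

View pics/l1.png

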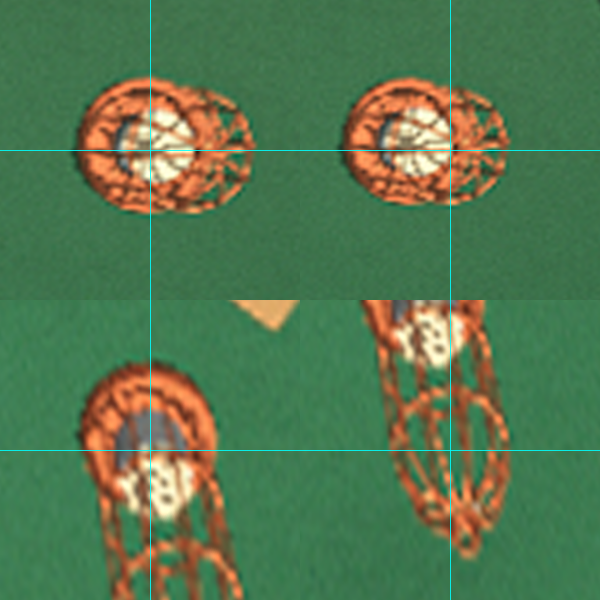

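The lantern foot circle is centred at patch (147,145), 72 mm across as it should be, so the lantern is at (372.5, -329), confirmed by the scene view. Now I grasp the jar.

```bash
python3 -m creep '[{"hand":1,"tx":0.003,"ty":0.0015,"tz":0.05,"spin":0},{"hand":1,"tx":0,"ty":0,"tz":0.055,"spin":0},{"hand":1,"tx":0,"ty":0,"tz":0.04,"spin":0},{"hand":1,"tx":0,"ty":0,"tz":0.01,"spin":0},{"hand":1,"tx":0,"ty":0,"tz":0,"spin":0}]'
python3 to.py 512 398 45
python3 -m creep '[{"hand":0,"tx":0,"ty":0,"tz":0,"spin":0},{"hand":0,"tx":0,"ty":0,"tz":0,"spin":0},{"hand":0,"tx":0,"ty":0,"tz":0,"spin":0},{"hand":0,"tx":0,"ty":0,"tz":0,"spin":0},{"hand":0,"tx":0,"ty":0,"tz":0,"spin":0}]'
```

```text
time: 1.98
tool_pos: [507.9, 401.1, 47.3]
tcp_rot: [3.141, 0.0, 3.005]
contact_force: [0.1, 0.6, 0.6]
grip_width: 91.9
finger_force: 0.0
t 1.98 pos [507.9 401.1  47.3] rot [3.141 0.    3.005] need tx -4.5 ty -2.5 tz 2.3 w 91.9
time: 2.6
tool_pos: [508.6, 400.2, 46.9]
tcp_rot: [3.141, 0.001, 3.003]
contact_force: [-0.7, -1.4, 2.9]
grip_width: 57.2
finger_force: 30.0
```

```bash
python3 -m creep '[{"hand":0,"tx":0,"ty":0,"tz":-0.03,"spin":0},{"hand":0,"tx":0,"ty":0,"tz":-0.05,"spin":0},{"hand":0,"tx":0,"ty":0,"tz":-0.05,"spin":0},{"hand":0,"tx":0,"ty":0,"tz":-0.025,"spin":0}]'
python3 -m creep '[{"hand":0,"tx":-0.0013,"ty":-0.025,"tz":0,"spin":0},{"hand":0,"tx":-0.0013,"ty":-0.0527,"tz":0,"spin":0},{"hand":0,"tx":-0.0013,"ty":-0.0527,"tz":0,"spin":0},{"hand":0,"tx":-0.0013,"ty":-0.0527,"tz":0,"spin":0},{"hand":0,"tx":-0.0013,"ty":-0.0527,"tz":0,"spin":0}]'
python3 -m creep '[{"hand":0,"tx":-0.0013,"ty":-0.0527,"tz":0,"spin":0},{"hand":0,"tx":-0.0013,"ty":-0.0527,"tz":0,"spin":0},{"hand":0,"tx":-0.0013,"ty":-0.0527,"tz":0,"spin":0},{"hand":0,"tx":-0.0013,"ty":-0.0527,"tz":0,"spin":0},{"hand":0,"tx":-0.0013,"ty":-0.0527,"tz":0,"spin":0}]'
python3 -m creep '[{"hand":0,"tx":0,"ty":-0.028,"tz":0,"spin":0},{"hand":0,"tx":0,"ty":0,"tz":0,"spin":0},{"hand":0,"tx":0,"ty":0,"tz":0,"spin":0},{"hand":0,"tx":0,"ty":0,"tz":0,"spin":0}]'
python3 to.py 448.6 -124 61
```

```text
time: 3.1
tool_pos: [509.0, 400.7, 204.4]
tcp_rot: [3.139, 0.003, 3.004]
contact_force: [0.9, -0.6, -2.0]
grip_width: 57.3
finger_force: 30.0
time: 3.72
tool_pos: [481.7, 164.2, 201.1]
tcp_rot: [-3.141, -0.0, 3.004]
contact_force: [1.0, -0.4, -0.4]
grip_width: 57.0
finger_force: 30.0
time: 4.35
tool_pos: [452.0, -97.6, 201.2]
tcp_rot: [3.141, -0.0, 3.004]
contact_force: [1.2, 0.1, -0.4]
grip_width: 56.7
finger_force: 30.0
time: 4.85
tool_pos: [448.8, -122.8, 201.4]
tcp_rot: [3.141, -0.0, 3.005]
contact_force: [-0.3, -0.1, -2.1]
grip_width: 57.4
finger_force: 30.0
t 4.85 pos [ 448.8 -122.8  201.4] rot [ 3.141 -0.     3.005] need tx -0.0 ty -1.2 tz 140.4 w 57.4
```

```bash
python3 -m creep '[{"hand":0,"tx":0,"ty":-0.001,"tz":0.05,"spin":0},{"hand":0,"tx":0,"ty":0,"tz":0.055,"spin":0},{"hand":0,"tx":0,"ty":0,"tz":0.025,"spin":0},{"hand":0,"tx":0,"ty":0,"tz":0.006,"spin":0},{"hand":0,"tx":0,"ty":0,"tz":0.002,"spin":0}]'
python3 -m creep '[{"hand":0,"tx":0,"ty":0,"tz":0.001,"spin":0},{"hand":0,"tx":0,"ty":0,"tz":0,"spin":0},{"hand":0,"tx":0,"ty":0,"tz":0,"spin":0}]'
```

```text
time: 5.48
tool_pos: [449.3, -124.6, 64.0]
tcp_rot: [-3.141, 0.001, 3.004]
contact_force: [0.4, 0.4, -1.2]
grip_width: 57.2
finger_force: 30.0
time: 5.85
tool_pos: [448.9, -125.0, 63.0]
tcp_rot: [-3.141, 0.001, 3.003]
contact_force: [0.0, -0.3, -1.5]
grip_width: 57.0
finger_force: 30.0
```

```bash
python3 -m creep '[{"hand":0,"tx":0,"ty":0,"tz":0.001,"spin":0},{"hand":0,"tx":0,"ty":0,"tz":0,"spin":0},{"hand":0,"tx":0,"ty":0,"tz":0,"spin":0}]'
python3 -m creep '[{"hand":0,"tx":0,"ty":0,"tz":0.001,"spin":0},{"hand":0,"tx":0,"ty":0,"tz":0,"spin":0},{"hand":0,"tx":0,"ty":0,"tz":0,"spin":0}]'
```

```text
time: 6.22
tool_pos: [448.9, -125.0, 61.8]
tcp_rot: [-3.141, 0.001, 3.003]
contact_force: [0.0, -0.5, 4.6]
grip_width: 57.1
finger_force: 30.0
time: 6.6
tool_pos: [449.4, -125.2, 61.7]
tcp_rot: [-3.141, 0.002, 3.004]
contact_force: [-2.0, -0.1, 12.6]
grip_width: 57.5
finger_force: 30.0
```

```bash
python3 -m creep '[{"hand":0.78,"tx":0,"ty":0,"tz":-0.0005,"spin":0},{"hand":0.85,"tx":0,"ty":0,"tz":0,"spin":0},{"hand":0.85,"tx":0,"ty":0,"tz":0,"spin":0},{"hand":0.85,"tx":0,"ty":0,"tz":-0.03,"spin":0},{"hand":0.85,"tx":0,"ty":0,"tz":-0.06,"spin":0}]'
python3 -m creep '[{"hand":1,"tx":0,"ty":0,"tz":-0.05,"spin":0},{"hand":1,"tx":0.0096,"ty":-0.0425,"tz":0,"spin":0},{"hand":1,"tx":0.0096,"ty":-0.0425,"tz":0,"spin":0},{"hand":1,"tx":0.0096,"ty":-0.0425,"tz":0,"spin":0},{"hand":1,"tx":0.0096,"ty":-0.0425,"tz":0,"spin":0}]'
python3 -m creep '[{"hand":1,"tx":0.0096,"ty":-0.0425,"tz":0,"spin":0},{"hand":1,"tx":0,"ty":0,"tz":0,"spin":0},{"hand":1,"tx":0,"ty":0,"tz":0,"spin":0},{"hand":1,"tx":0,"ty":0,"tz":0,"spin":0}]'
python3 to.py 372.5 -329 63
python3 - <<'E'
from h import *
c=cams.capture("top");cv2.imwrite("pics/j1.png",np.hstack([grid(patch(c,452,-124,z,80,2.4)) for z in(15,99)]))
E
```

```text
time: 7.22
tool_pos: [446.9, -124.1, 149.9]
tcp_rot: [3.14, -0.006, 3.003]
contact_force: [2.0, 0.9, 0.0]
grip_width: 78.3
finger_force: 0.0
time: 7.85
tool_pos: [386.4, -289.0, 200.7]
tcp_rot: [3.141, -0.0, 3.004]
contact_force: [-0.2, 0.0, -0.2]
grip_width: 91.5
finger_force: 0.0
time: 8.35
tool_pos: [372.1, -327.6, 200.8]
tcp_rot: [3.141, -0.0, 3.005]
contact_force: [-0.7, 0.2, 1.1]
grip_width: 91.7
finger_force: 0.0
t 8.35 pos [ 372.1 -327.6  200.8] rot [ 3.141 -0.     3.005] need tx -0.5 ty -1.3 tz 137.8 w 91.7
```

View pics/j1.png

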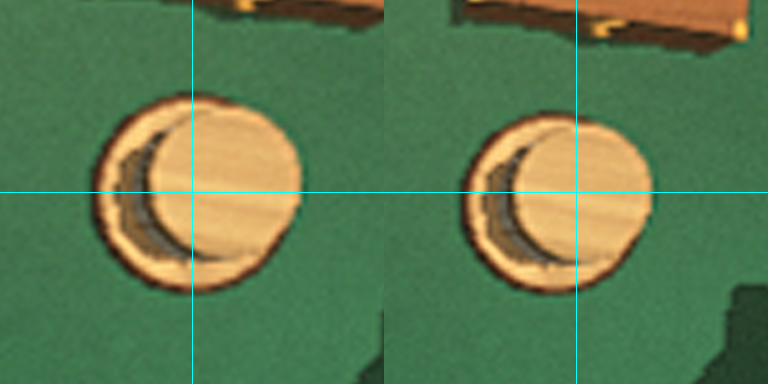

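The jar's lid centre is at (582,195) against the crosshair at (576,192), so the jar is within about 2 mm of the slice centre. Next is the lantern.

```bash
python3 -m creep '[{"hand":1,"tx":0,"ty":-0.001,"tz":0.04,"spin":0},{"hand":1,"tx":0,"ty":0,"tz":0.055,"spin":0},{"hand":1,"tx":0,"ty":0,"tz":0.033,"spin":0},{"hand":1,"tx":0,"ty":0,"tz":0.01,"spin":0},{"hand":1,"tx":0,"ty":0,"tz":0,"spin":0}]'
python3 -m creep '[{"hand":0,"tx":0,"ty":0,"tz":0,"spin":0},{"hand":0,"tx":0,"ty":0,"tz":0,"spin":0},{"hand":0,"tx":0,"ty":0,"tz":0,"spin":0},{"hand":0,"tx":0,"ty":0,"tz":0,"spin":0},{"hand":0,"tx":0,"ty":0,"tz":0,"spin":0}]'
```

```text
time: 9.02
tool_pos: [372.1, -329.5, 63.2]
tcp_rot: [-3.142, 0.0, 3.004]
contact_force: [0.7, 0.2, 0.5]
grip_width: 92.3
finger_force: 0.0
time: 9.65
tool_pos: [371.6, -329.7, 63.0]
tcp_rot: [3.142, 0.0, 3.003]
contact_force: [0.3, 0.6, -0.4]
grip_width: 46.3
finger_force: 0.0
```

Run:
```python
from h import *
print(get_obs()["grip_width"],get_obs()["finger_force"])
w=cams.capture("wrist")["color"];s=cams.capture("scene")["color"][100:310,20:300]
cv2.imwrite("pics/w2.png",np.hstack([w[:,:,::-1][:,100:460],cv2.resize(s,None,fx=1.5,fy=2)[:,:,::-1][:420]]))
```

```text
46.25152304545792 0.0027676487661665305
```

View pics/w2.png

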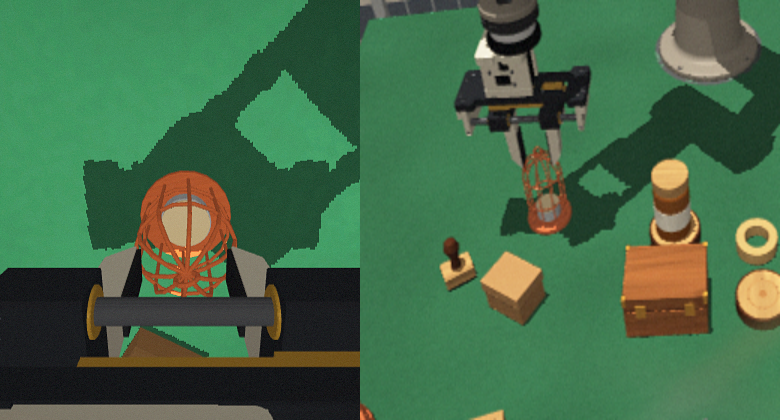

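Run:
```python
from h import *
o=get_obs();p=o["tool_pos"];print(p)
def pr(c,X):
    q=c["K"]@(c["R"]@np.array(X,float)+c["t"]);return (q[:2]/q[2]).round(1)
w=cams.capture("wrist");s=cams.capture("scene")
for n,X in dict(tip=p-[0,0,14],grasp=p+[0,0,5],foot=[p[0],p[1],8],ring=[p[0],p[1],110]).items():
    a=pr(w,X)-[100,0]; b=pr(s,X); print(n,"wrist view",a,"scene view",(b-[20,100])*[1.5,2]+[360,0])
```

```text
[ 371.69872088 -329.13494718   63.09717707]
tip wrist view [183.4 236.1] scene view [544.2 185.2]
grasp wrist view [183.5 248.3] scene view [541.95 173.  ]
foot wrist view [183.3 215.7] scene view [549.15 210.6 ]
ring wrist view [183.6 285.3] scene view [536.55 145.2 ]
```

```bash
python3 -m creep '[{"hand":0,"tx":0,"ty":0,"tz":0,"spin":0}]'
python3 - <<'E'
from h import *
w=cams.capture("wrist")["color"][140:350,180:400]
cv2.imwrite("pics/w3.png",cv2.resize(w[:,:,::-1],None,fx=2.7,fy=2.7,interpolation=cv2.INTER_CUBIC))
E
```

```text
time: 9.98
tool_pos: [372.2, -328.9, 63.9]
tcp_rot: [3.141, 0.001, 3.004]
contact_force: [-0.3, -0.5, -1.0]
grip_width: 20.2
finger_force: 0.0
```

View pics/w3.png

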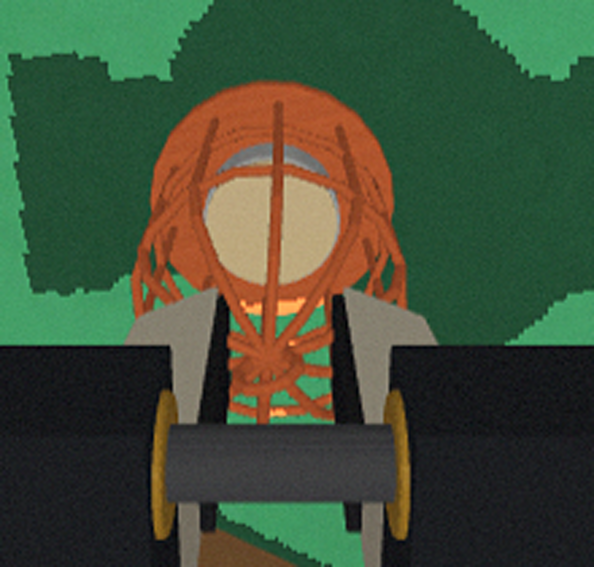

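The foot is at (275,180) in this crop with the ring at (265,360), so the lantern hasn't moved. The fingers are already inside 61 mm with no force, so they slipped between the cage wires. I open, turn the tool, go a little lower and try again.

```bash
python3 -m creep '[{"hand":1,"tx":0,"ty":0,"tz":0,"spin":0},{"hand":1,"tx":0,"ty":0,"tz":0,"spin":0},{"hand":1,"tx":0,"ty":0,"tz":0,"spin":0},{"hand":1,"tx":0,"ty":0,"tz":0,"spin":0},{"hand":1,"tx":0,"ty":0,"tz":0,"spin":0}]'
python3 -m creep '[{"hand":1,"tx":0,"ty":0,"tz":0,"spin":0},{"hand":1,"tx":0,"ty":0,"tz":0,"spin":0}]'
python3 - <<'E'
from h import *
o=get_obs();p=o["tool_pos"];print(p,o["grip_width"])
w=cams.capture("wrist");R=w["R"];cc=-R.T@w["t"]
# wires: unroll the cage cylinder (r 30.5) facing the camera about the measured axis
X,Y=372.5,-329
a0=np.arctan2(cc[1]-Y,cc[0]-X); ths=a0+np.radians(np.arange(-90,90.1,.5)); zs=np.arange(70,8,-.25)
T,Z=np.meshgrid(ths,zs); P=np.stack([X+30.5*np.cos(T),Y+30.5*np.sin(T),Z],-1)@R.T+w["t"]; q=P@w["K"].T
m=(q[...,:2]/q[...,2:]).astype(np.float32)
im=cv2.remap(np.ascontiguousarray(w["color"][:,:,::-1]),m[...,0],m[...,1],cv2.INTER_LINEAR)
im=cv2.resize(im,None,fx=2,fy=1)
for d in range(-90,91,15): cv2.line(im,((d+90)*4,0),((d+90)*4,8),(255,255,0),1)
ct=cams.capture("top");
cv2.imwrite("pics/un.png",np.vstack([im,cv2.resize(w["color"][150:350,120:440,::-1],(im.shape[1],330))]));print(np.degrees(a0))
E
```

```text
time: 10.65
tool_pos: [372.2, -330.3, 63.8]
tcp_rot: [-3.14, 0.002, 3.004]
contact_force: [-0.7, 1.1, 9.7]
grip_width: 61.8
finger_force: 4.9
time: 10.9
tool_pos: [372.2, -330.5, 63.7]
tcp_rot: [-3.14, 0.002, 3.004]
contact_force: [0.1, 0.2, 7.2]
grip_width: 81.9
finger_force: 3.4
[ 372.21020635 -330.54292589   63.73383811] 81.87656088811892
172.9830124634361
```

View pics/un.png

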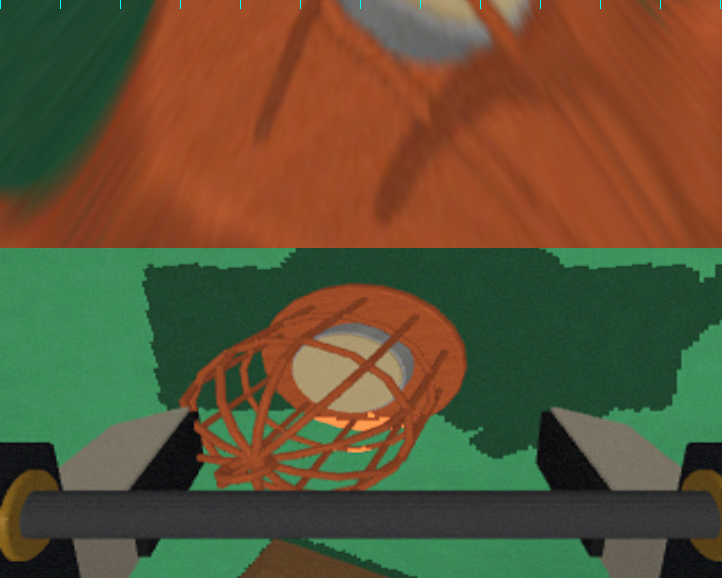

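The cage is caught on the left finger and the lantern leans that way: its ring is at (250,465), with the foot at (365,360). I close part way to let it settle upright.

```bash
python3 -m creep '[{"hand":0.5,"tx":0,"ty":0,"tz":0,"spin":0},{"hand":0.5,"tx":0,"ty":0,"tz":0,"spin":0},{"hand":0.5,"tx":0,"ty":0,"tz":0,"spin":0},{"hand":0.5,"tx":0,"ty":0,"tz":0,"spin":0},{"hand":0.5,"tx":0,"ty":0,"tz":0,"spin":0}]'
python3 - <<'E'
from h import *
w=cams.capture("wrist");a=w["color"][150:350,120:440,::-1]
s=cams.capture("scene")["color"][130:260,100:220,::-1]
cv2.imwrite("pics/w4.png",np.hstack([cv2.resize(a,(512,320)),cv2.resize(s,(288,320),interpolation=cv2.INTER_CUBIC)]))
E
```

```text
time: 11.62
tool_pos: [371.9, -329.9, 63.4]
tcp_rot: [-3.141, 0.001, 3.003]
contact_force: [-0.1, 0.7, 6.2]
grip_width: 48.1
finger_force: 3.0
```

View pics/w4.png

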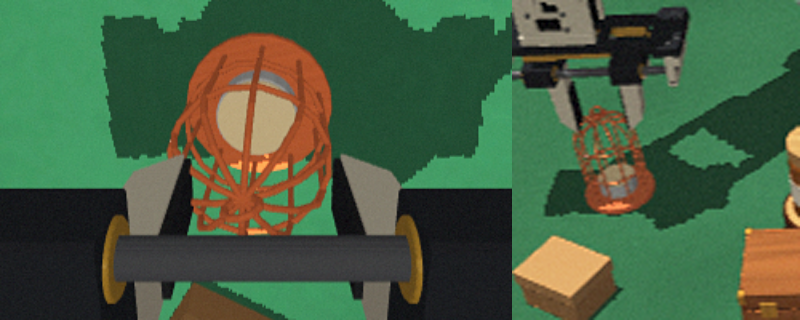

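The lantern still leans slightly, with the left finger inside the cage and the right one outside. I work out the wire azimuths from the upright picture (w3) without viewing another.

Run:
```python
from h import *
w=cams.capture("wrist"); c=np.array([372.3,-329]); y=get_obs()["tcp_rot"][2]
def az(u,v,z):
    p=ray(w,180+u/2.7,140+v/2.7,z)[:2]-c; return np.hypot(*p).round(1), np.degrees((np.arctan2(p[1],p[0])-y+np.pi)%(2*np.pi)-np.pi).round(1)
for u,v in((280,103),(216,120),(340,127),(272,82),(152,190),(393,190)): print((u,v),az(u,v,8))
# top-view blob centroids: angular profile of wire brightness at r=30.5, z=8..14 in w3
im=cv2.imread("pics/w3.png").astype(float)
for z in(12,20,30,40):
  row=[]
  for d in range(-100,101,5):
    t=np.radians(d)+y; X=np.array([c[0]+30.5*np.cos(t),c[1]+30.5*np.sin(t),z]); q=w["K"]@(w["R"]@X+w["t"]); u,v=(q[:2]/q[2]-[180,140])*2.7
    b,g,r=im[int(np.clip(v,0,566)),int(np.clip(u,0,593))]; row.append("%d:%d/%d"%(d,r,g))
  print(z,' '.join(row))
```

```text
(280, 103) (np.float64(30.3), np.float64(1.2))
(216, 120) (np.float64(31.5), np.float64(36.3))
(340, 127) (np.float64(28.5), np.float64(-34.9))
(272, 82) (np.float64(36.3), np.float64(4.5))
(152, 190) (np.float64(37.9), np.float64(82.9))
(393, 190) (np.float64(32.4), np.float64(-81.8))
12 -100:166/79 -95:129/65 -90:172/80 -85:186/87 -80:176/84 -75:179/85 -70:178/86 -65:176/83 -60:175/85 -55:175/85 -50:179/87 -45:171/79 -40:176/88 -35:182/89 -30:178/86 -25:174/86 -20:173/84 -15:176/86 -10:179/88 -5:174/85 0:140/65 5:164/80 10:175/85 15:173/83 20:173/86 25:169/79 30:169/81 35:160/78 40:129/62 45:164/77 50:171/83 55:165/79 60:162/80 65:171/82 70:170/81 75:158/78 80:175/85 85:164/77 90:168/86 95:174/84 100:154/75
20 -100:177/86 -95:125/62 -90:42/75 -85:142/81 -80:172/85 -75:187/85 -70:179/85 -65:175/85 -60:176/83 -55:172/82 -50:177/89 -45:177/87 -40:173/86 -35:180/86 -30:133/66 -25:176/85 -20:181/90 -15:173/89 -10:172/84 -5:178/87 0:144/73 5:169/83 10:172/82 15:175/84 20:173/85 25:176/89 30:175/87 35:177/84 40:133/64 45:149/69 50:161/73 55:166/83 60:174/83 65:162/78 70:156/76 75:180/87 8
[... 203 characters left out ...]
 -30:126/58 -25:184/87 -20:178/87 -15:180/90 -10:178/89 -5:175/85 0:142/72 5:164/80 10:174/84 15:172/86 20:153/75 25:146/71 30:160/76 35:159/75 40:132/61 45:158/78 50:172/83 55:168/84 60:151/73 65:164/75 70:172/83 75:147/72 80:181/91 85:149/70 90:157/77 95:132/62 100:133/62
40 -100:137/67 -95:179/80 -90:36/77 -85:29/77 -80:31/76 -75:32/78 -70:16/75 -65:153/83 -60:183/86 -55:176/84 -50:174/84 -45:176/86 -40:175/86 -35:186/87 -30:128/61 -25:173/81 -20:156/74 -15:181/86 -10:166/81 -5:173/82 0:142/67 5:179/88 10:172/83 15:174/86 20:153/74 25:161/76 30:161/76 35:148/69 40:130/63 45:160/77 50:157/74 55:169/80 60:179/86 65:161/81 70:150/75 75:176/86 80:161/79 85:152/69 90:123/62 95:143/69 100:94/53
```

The wires are about 36° apart (ten of them), at +1, +38 and -33° in the tool frame. The pads therefore met gap centres, and turning 18° would put them on wires. First I get the fingers out the way they came in: close, correct by -2°, and open slowly.

```bash
python3 -m creep '[{"hand":0.3,"tx":0,"ty":0,"tz":0,"spin":0},{"hand":0.3,"tx":0,"ty":0,"tz":0,"spin":0},{"hand":0.3,"tx":0,"ty":0,"tz":0,"spin":0}]'
python3 -m creep '[{"hand":0.15,"tx":0,"ty":0,"tz":0,"spin":0},{"hand":0.15,"tx":0,"ty":0,"tz":0,"spin":0},{"hand":0.15,"tx":0,"ty":0,"tz":0,"spin":0}]'
python3 -m creep '[{"hand":0.15,"tx":0,"ty":0,"tz":0,"spin":0}]'
python3 - <<'E'
from h import *
w=cams.capture("wrist");cv2.imwrite("pics/w5.png",cv2.resize(w["color"][140:350,160:420,::-1],None,fx=3,fy=2.85,interpolation=cv2.INTER_CUBIC))
E
```

```text
time: 12.15
tool_pos: [372.5, -332.7, 64.4]
tcp_rot: [-3.136, 0.003, 3.004]
contact_force: [-2.4, -5.1, 10.2]
grip_width: 28.1
finger_force: 5.1
time: 12.52
tool_pos: [371.8, -330.6, 63.2]
tcp_rot: [-3.14, 0.001, 3.004]
contact_force: [-1.3, -2.8, 5.7]
grip_width: 13.8
finger_force: 3.4
time: 12.65
tool_pos: [371.8, -330.6, 63.2]
tcp_rot: [-3.14, 0.001, 3.004]
contact_force: [-1.2, -3.1, 5.7]
grip_width: 13.6
finger_force: 4.9
```

View pics/w5.png

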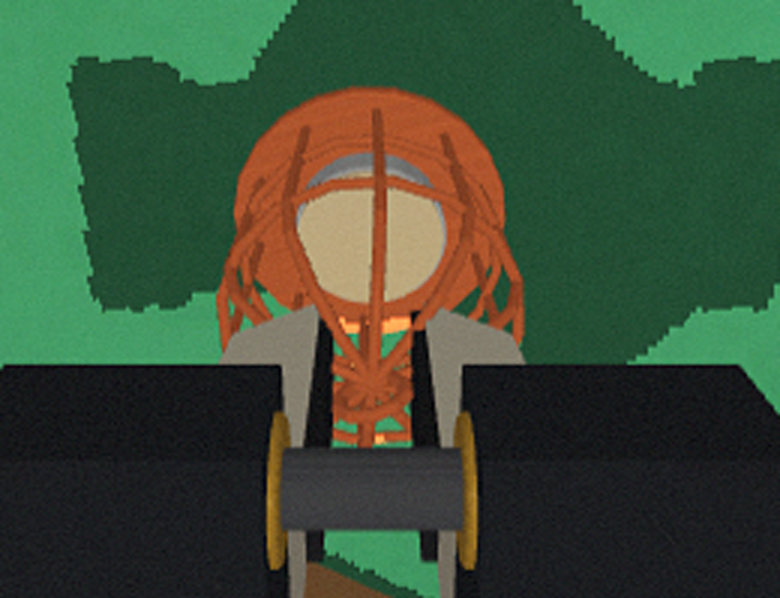

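Run:
```python
from h import *
w=cams.capture("wrist"); o=get_obs(); y=o["tcp_rot"][2]; tcp=o["tool_pos"][:2]
X=lambda u,v,z:ray(w,160+u/3,140+v/2.85,z)[:2]
U=np.array([np.cos(y),np.sin(y)]);V=np.array([np.sin(y),-np.cos(y)])
rim=np.array([X(*p,8) for p in((370,87),(300,101),(440,101),(262,135),(478,135),(237,190),(504,190))])
from scipy.optimize import least_squares
r=least_squares(lambda q:np.hypot(*(rim-q).T)-36,tcp); c=r.x; print("c",c,"res",r.fun.round(1),"rel tool x,y",(c-tcp)@U,(c-tcp)@V)
for p in((377,112),(305,130),(447,137)):
    d=X(*p,8)-c; print(np.hypot(*d),np.degrees(np.arctan2(d@V,d@U)))
print(o["moment"],o["contact_force"])
```

```text
c [ 371.71424875 -330.68960707] res [-0.2  0.6  0.5 -0.3 -0.4 -0.7 -0.6] rel tool x,y 0.03257982205756475 -0.06675313707773047
29.09984573295865 3.358242220730698
29.2724952690858 -34.44174397606362
29.57282544267376 41.30237948815573
[-0.56841455  0.28949788 -0.07342209] [-1.10915936 -2.87252645  6.85895087]
```

```bash
python3 -m creep '[{"hand":0.15,"tx":0,"ty":0,"tz":-0.001,"spin":3.5},{"hand":0.15,"tx":0,"ty":0,"tz":0,"spin":0}]'
python3 -m creep '[{"hand":0.35,"tx":0,"ty":0,"tz":0,"spin":0},{"hand":0.35,"tx":0,"ty":0,"tz":0,"spin":0},{"hand":0.35,"tx":0,"ty":0,"tz":0,"spin":0}]'
cat > lm.py <<'E'
from h import *
# lantern foot/dome state from the top view: orange blob box
o=get_obs();c=cams.capture("top");p=cv2.cvtColor(patch(c,372,-330,8,80,2.5),cv2.COLOR_BGR2HSV)
m=((p[...,0]<14)&(p[...,1]>130)).astype(np.uint8);x,y,w,h=cv2.boundingRect(m)
print("orange x",[round(372+80-v/2.5) for v in(y+h,y)],"y",[round(-330+80-v/2.5) for v in(x+w,x)],"area",m.sum(),o["contact_force"].round(1),o["grip_width"].round(1),o["finger_force"])
E
python3 lm.py
```

```text
time: 13.0
tool_pos: [371.1, -328.9, 63.1]
tcp_rot: [3.14, -0.002, 2.943]
contact_force: [-0.6, -0.2, -0.6]
grip_width: 14.0
finger_force: 3.0
time: 13.38
tool_pos: [371.6, -329.6, 63.8]
tcp_rot: [3.141, -0.0, 2.943]
contact_force: [-0.1, -0.5, -1.1]
grip_width: 31.6
finger_force: 0.0Traceback (most recent call last):
  File "lm.py", line 5, in <module>
    print("orange x",[round(372+80-v/2.5) for v in(y+h,y)],"y",[round(-330+80-v/2.5) for v in(x+w,x)],"area",m.sum(),o["contact_force"].round(1),o["grip_width"].round(1),o["finger_force"])
                                                                                                                                                 ^^^^^^^^^^^^^^^^^^^^^
AttributeError: 'float' object has no attribute 'round'
```

Forces have vanished, so I continue opening in steps.

```bash
sed -i 's/o\["grip_width"\].round(1)/round(o["grip_width"],1)/' lm.py
python3 -m creep '[{"hand":0.55,"tx":0,"ty":0,"tz":0,"spin":0},{"hand":0.55,"tx":0,"ty":0,"tz":0,"spin":0},{"hand":0.55,"tx":0,"ty":0,"tz":0,"spin":0}]'
python3 -m creep '[{"hand":0.65,"tx":0,"ty":0,"tz":0,"spin":0},{"hand":0.65,"tx":0,"ty":0,"tz":0,"spin":0}]'; python3 lm.py
```

```text
time: 13.8
tool_pos: [371.6, -329.7, 63.9]
tcp_rot: [3.142, 0.0, 2.942]
contact_force: [-0.2, -0.4, 0.9]
grip_width: 50.1
finger_force: 0.0
time: 14.05
tool_pos: [371.6, -329.7, 63.9]
tcp_rot: [3.142, 0.0, 2.942]
contact_force: [-1.0, -0.4, -0.1]
grip_width: 59.7
finger_force: 0.0
orange x [352, 394] y [-380, -358] area 2213 [-1.  -0.4 -0.1] 59.7 0.0
```

```bash
python3 -m creep '[{"hand":1,"tx":0,"ty":0,"tz":0,"spin":0},{"hand":1,"tx":0,"ty":0,"tz":0,"spin":0},{"hand":1,"tx":0,"ty":0,"tz":0,"spin":0},{"hand":1,"tx":0,"ty":0,"tz":0,"spin":0}]'
python3 -m creep '[{"hand":1,"tx":0,"ty":0,"tz":0,"spin":-9},{"hand":1,"tx":0,"ty":0,"tz":0,"spin":-9},{"hand":1,"tx":0,"ty":0,"tz":0,"spin":0},{"hand":0.7,"tx":0,"ty":0,"tz":0,"spin":0},{"hand":0.7,"tx":0,"ty":0,"tz":0,"spin":0}]'
python3 -m creep '[{"hand":0.65,"tx":0,"ty":0,"tz":0,"spin":0},{"hand":0.55,"tx":0,"ty":0,"tz":0,"spin":0},{"hand":0.55,"tx":0,"ty":0,"tz":0,"spin":0},{"hand":0.55,"tx":0,"ty":0,"tz":0,"spin":0}]'
```

```text
time: 14.6
tool_pos: [371.6, -329.7, 63.9]
tcp_rot: [3.142, 0.0, 2.942]
contact_force: [0.2, 0.8, 0.5]
grip_width: 90.9
finger_force: 0.0
time: 15.22
tool_pos: [371.6, -329.7, 63.9]
tcp_rot: [3.142, 0.0, -3.028]
contact_force: [0.5, -0.3, 1.1]
grip_width: 76.4
finger_force: 0.0
time: 15.72
tool_pos: [371.6, -329.7, 63.9]
tcp_rot: [3.142, 0.0, -3.027]
contact_force: [-0.6, 0.2, -0.2]
grip_width: 50.3
finger_force: 0.0
```

No force even at 50 mm, so wires are not the explanation. By the pixel scale of the finger gap in w1, the visible tips sit about 20 mm above the TCP, not 14 mm below it. I check that in the scene view with projected markers.

Run:
```python
from h import *
o=get_obs();p=o["tool_pos"];s=cams.capture("scene");k=6
u0,v0=95,120
im=cv2.resize(np.ascontiguousarray(s["color"][v0:v0+100,u0:u0+110,::-1]),None,fx=k,fy=k,interpolation=cv2.INTER_CUBIC)
for dz,col in((-14,(255,0,0)),(5,(255,255,0)),(20,(0,255,255)),(52,(255,0,255))):
    for sgn in(-1,1):
        X=p+[0,sgn*25,dz];q=s["K"]@(s["R"]@X+s["t"]);u,v=((q[:2]/q[2]-[u0,v0]+.5)*k).astype(int);cv2.drawMarker(im,(int(u),int(v)),col,0,14,2)
cv2.imwrite("pics/s3.png",im)
```

```text
(no output)
```

View pics/s3.png

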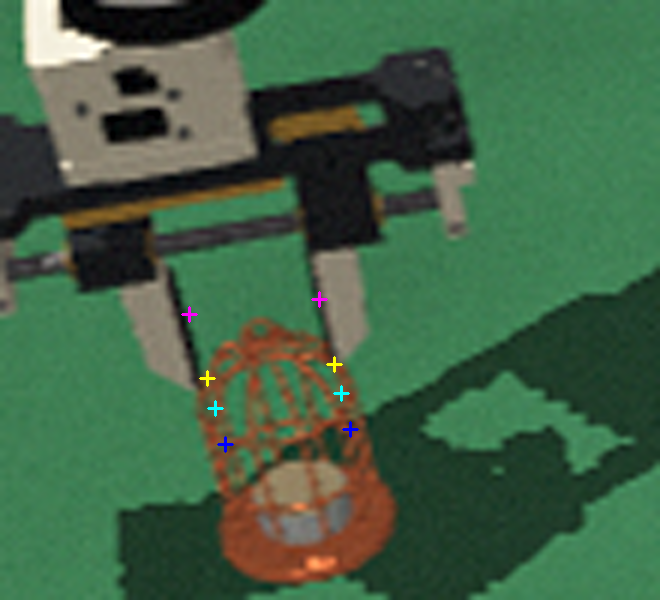

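The finger ends are at (190,385) and (335,360), about 18 mm above the reported TCP. The real grasp is therefore about 33 mm higher than stated, so I open and go 33 mm lower.

```bash
python3 -m creep '[{"hand":1,"tx":0,"ty":0,"tz":0,"spin":0},{"hand":1,"tx":0,"ty":0,"tz":0,"spin":0},{"hand":1,"tx":0,"ty":0,"tz":0,"spin":0},{"hand":1,"tx":0,"ty":0,"tz":0,"spin":0},{"hand":1,"tx":0,"ty":0,"tz":0.01,"spin":0}]'
python3 -m creep '[{"hand":1,"tx":0,"ty":0,"tz":0.01,"spin":0},{"hand":1,"tx":0,"ty":0,"tz":0.008,"spin":0},{"hand":1,"tx":0,"ty":0,"tz":0.005,"spin":0},{"hand":1,"tx":0,"ty":0,"tz":0,"spin":0}]'
python3 -m creep '[{"hand":0.7,"tx":0,"ty":0,"tz":0,"spin":0},{"hand":0.6,"tx":0,"ty":0,"tz":0,"spin":0},{"hand":0.55,"tx":0,"ty":0,"tz":0,"spin":0},{"hand":0.55,"tx":0,"ty":0,"tz":0,"spin":0},{"hand":0.55,"tx":0,"ty":0,"tz":0,"spin":0}]'
```

```text
time: 16.4
tool_pos: [372.0, -330.1, 54.1]
tcp_rot: [-3.14, 0.001, -3.027]
contact_force: [-0.2, -0.3, -0.5]
grip_width: 91.3
finger_force: 0.0
time: 16.9
tool_pos: [371.4, -329.4, 30.4]
tcp_rot: [3.141, -0.0, -3.027]
contact_force: [-0.5, 0.0, 0.5]
grip_width: 91.5
finger_force: 0.0
time: 17.52
tool_pos: [371.7, -329.7, 31.0]
tcp_rot: [-3.142, 0.0, -3.027]
contact_force: [0.5, -0.6, 2.1]
grip_width: 60.2
finger_force: 30.0
```

Gripped at 60.2 mm with 30 N. I lift and carry it to the slice between the gift box and the chest.

```bash
python3 -m creep '[{"hand":0.4,"tx":0,"ty":0,"tz":-0.03,"spin":0},{"hand":0.4,"tx":0,"ty":0,"tz":-0.05,"spin":0},{"hand":0.4,"tx":0,"ty":0,"tz":-0.05,"spin":0},{"hand":0.4,"tx":0,"ty":0,"tz":-0.03,"spin":0},{"hand":0.4,"tx":0,"ty":0,"tz":0,"spin":0}]'
python3 -m creep '[{"hand":0.4,"tx":-0.0161,"ty":0.0184,"tz":0,"spin":0},{"hand":0.4,"tx":-0.0322,"ty":0.0368,"tz":0,"spin":0},{"hand":0.4,"tx":-0.0322,"ty":0.0368,"tz":0,"spin":0},{"hand":0.4,"tx":-0.0322,"ty":0.0368,"tz":0,"spin":0},{"hand":0.4,"tx":-0.0322,"ty":0.0368,"tz":0,"spin":0}]'
python3 -m creep '[{"hand":0.4,"tx":-0.0322,"ty":0.0368,"tz":0,"spin":0},{"hand":0.4,"tx":-0.0322,"ty":0.0368,"tz":0,"spin":0},{"hand":0.4,"tx":-0.0322,"ty":0.0368,"tz":0,"spin":0},{"hand":0.4,"tx":-0.0161,"ty":0.0184,"tz":0,"spin":0},{"hand":0.4,"tx":0,"ty":0,"tz":0,"spin":0}]'
python3 -m creep '[{"hand":0.4,"tx":0,"ty":0,"tz":0,"spin":0},{"hand":0.4,"tx":0,"ty":0,"tz":0,"spin":0}]'
python3 to.py 594.5 -8 48
```

```text
time: 18.15
tool_pos: [372.4, -330.6, 192.8]
tcp_rot: [-3.138, 0.003, -3.027]
contact_force: [-0.4, 0.4, -1.5]
grip_width: 59.9
finger_force: 30.0
time: 18.77
tool_pos: [496.4, -146.8, 188.8]
tcp_rot: [3.14, -0.003, -3.027]
contact_force: [0.0, -0.5, -1.7]
grip_width: 60.2
finger_force: 30.0
time: 19.4
tool_pos: [593.4, -6.0, 188.3]
tcp_rot: [3.14, -0.004, -3.024]
contact_force: [-1.6, -0.6, -1.6]
grip_width: 60.2
finger_force: 30.0
time: 19.65
tool_pos: [593.1, -8.6, 190.5]
tcp_rot: [3.141, -0.001, -3.028]
contact_force: [0.6, -0.1, -0.2]
grip_width: 60.2
finger_force: 30.0
t 19.65 pos [593.1  -8.6 190.5] rot [ 3.141e+00 -1.000e-03 -3.028e+00] need tx -1.4 ty 0.5 tz 142.5 w 60.2
```

```bash
python3 -m creep '[{"hand":0.4,"tx":-0.001,"ty":0.0005,"tz":0.04,"spin":0},{"hand":0.4,"tx":0,"ty":0,"tz":0.055,"spin":0},{"hand":0.4,"tx":0,"ty":0,"tz":0.035,"spin":0},{"hand":0.4,"tx":0,"ty":0,"tz":0.009,"spin":0},{"hand":0.4,"tx":0,"ty":0,"tz":0.002,"spin":0}]'
python3 -m creep '[{"hand":0.4,"tx":0,"ty":0,"tz":0.001,"spin":0},{"hand":0.4,"tx":0,"ty":0,"tz":0,"spin":0},{"hand":0.4,"tx":0,"ty":0,"tz":0,"spin":0}]'
python3 -m creep '[{"hand":0.4,"tx":0,"ty":0,"tz":0.001,"spin":0},{"hand":0.4,"tx":0,"ty":0,"tz":0,"spin":0},{"hand":0.4,"tx":0,"ty":0,"tz":0,"spin":0}]'
python3 -m creep '[{"hand":0.4,"tx":0,"ty":0,"tz":0.001,"spin":0},{"hand":0.4,"tx":0,"ty":0,"tz":0,"spin":0},{"hand":0.4,"tx":0,"ty":0,"tz":0,"spin":0}]'
```

```text
time: 20.27
tool_pos: [595.1, -7.6, 50.6]
tcp_rot: [-3.141, 0.001, -3.027]
contact_force: [0.4, -0.3, -0.4]
grip_width: 60.3
finger_force: 30.0
time: 20.65
tool_pos: [595.1, -7.1, 49.7]
tcp_rot: [-3.141, 0.001, -3.026]
contact_force: [-1.0, 0.1, -1.3]
grip_width: 60.2
finger_force: 30.0
time: 21.02
tool_pos: [594.7, -7.0, 47.9]
tcp_rot: [3.141, -0.0, -3.027]
contact_force: [-0.5, -0.4, -1.2]
grip_width: 59.9
finger_force: 30.0
time: 21.4
tool_pos: [594.7, -7.0, 46.9]
tcp_rot: [3.142, 0.0, -3.027]
contact_force: [0.3, -0.2, -2.0]
grip_width: 60.3
finger_force: 30.0
```

```bash
python3 -m creep '[{"hand":0.4,"tx":0,"ty":0,"tz":0.001,"spin":0},{"hand":0.4,"tx":0,"ty":0,"tz":0,"spin":0},{"hand":0.4,"tx":0,"ty":0,"tz":0,"spin":0}]'
python3 -m creep '[{"hand":0.4,"tx":0,"ty":0,"tz":0.0007,"spin":0},{"hand":0.4,"tx":0,"ty":0,"tz":0,"spin":0},{"hand":0.4,"tx":0,"ty":0,"tz":0,"spin":0}]'
```

```text
time: 21.78
tool_pos: [594.8, -7.0, 46.1]
tcp_rot: [3.142, 0.0, -3.027]
contact_force: [-1.0, -0.2, 1.0]
grip_width: 60.1
finger_force: 30.0
time: 22.15
tool_pos: [594.8, -7.1, 46.0]
tcp_rot: [-3.141, 0.001, -3.027]
contact_force: [-1.4, -1.1, 7.2]
grip_width: 60.1
finger_force: 30.0
```

```bash
python3 -m creep '[{"hand":0.75,"tx":0,"ty":0,"tz":-0.0007,"spin":0},{"hand":0.85,"tx":0,"ty":0,"tz":0,"spin":0},{"hand":0.85,"tx":0,"ty":0,"tz":0,"spin":0},{"hand":0.85,"tx":0,"ty":0,"tz":-0.02,"spin":0},{"hand":0.85,"tx":0,"ty":0,"tz":-0.05,"spin":0}]'
python3 -m creep '[{"hand":1,"tx":0,"ty":0,"tz":-0.05,"spin":0},{"hand":1,"tx":0,"ty":0,"tz":-0.03,"spin":0},{"hand":1,"tx":0,"ty":0,"tz":0,"spin":10.3},{"hand":1,"tx":0,"ty":0,"tz":0,"spin":10.3},{"hand":1,"tx":0,"ty":0,"tz":0,"spin":10.3}]'
python3 -m creep '[{"hand":1,"tx":0,"ty":0,"tz":0,"spin":10.3},{"hand":1,"tx":0,"ty":0,"tz":0,"spin":10.3},{"hand":1,"tx":0,"ty":0,"tz":0,"spin":10.3},{"hand":1,"tx":0,"ty":0,"tz":0,"spin":10.3},{"hand":1,"tx":0,"ty":0,"tz":0,"spin":10.3}]'
python3 -m creep '[{"hand":1,"tx":0,"ty":0,"tz":0,"spin":10.3},{"hand":1,"tx":0,"ty":0,"tz":0,"spin":10.3},{"hand":1,"tx":0,"ty":0,"tz":0,"spin":10.3},{"hand":1,"tx":0,"ty":0,"tz":0,"spin":10.3},{"hand":1,"tx":0,"ty":0,"tz":0,"spin":10.3}]'
python3 -m creep '[{"hand":1,"tx":-0.0424,"ty":0.02,"tz":0,"spin":0},{"hand":1,"tx":-0.0424,"ty":0.02,"tz":0,"spin":0},{"hand":1,"tx":-0.0424,"ty":0.02,"tz":0,"spin":0},{"hand":1,"tx":-0.0424,"ty":0.02,"tz":0,"spin":0}]'
python3 -m creep '[{"hand":1,"tx":-0.0424,"ty":0.02,"tz":0,"spin":0},{"hand":1,"tx":-0.0424,"ty":0.02,"tz":0,"spin":0},{"hand":1,"tx":-0.0424,"ty":0.02,"tz":0,"spin":0},{"hand":1,"tx":-0.0424,"ty":0.02,"tz":0,"spin":0},{"hand":1,"tx":0,"ty":0,"tz":0,"spin":0}]'
python3 -m creep '[{"hand":1,"tx":0,"ty":0,"tz":0,"spin":0},{"hand":1,"tx":0,"ty":0,"tz":0,"spin":0}]'
python3 to.py 515.4 -373.8 -5
python3 - <<'E'
from h import *
c=cams.capture("top");cv2.imwrite("pics/k1.png",np.hstack([grid(patch(c,594,-8,z,80,2.4)) for z in(15,85)]))
E
```

```text
time: 22.78
tool_pos: [592.9, -6.8, 114.1]
tcp_rot: [3.14, -0.006, -3.027]
contact_force: [0.2, 0.3, 0.1]
grip_width: 78.1
finger_force: 0.0
time: 23.4
tool_pos: [594.6, -7.0, 195.8]
tcp_rot: [3.142, -0.0, 2.711]
contact_force: [-0.3, 0.7, -0.3]
grip_width: 91.8
finger_force: 0.0
time: 24.02
tool_pos: [594.6, -7.0, 195.7]
tcp_rot: [-3.141, -0.0, 1.813]
contact_force: [0.8, 0.2, 0.8]
grip_width: 91.6
finger_force: 0.0
time: 24.65
tool_pos: [594.6, -7.0, 195.7]
tcp_rot: [-3.141, 0.0, 0.914]
contact_force: [0.3, 0.6, 0.3]
grip_width: 92.0
finger_force: 0.0
time: 25.15
tool_pos: [555.0, -191.8, 195.8]
tcp_rot: [-3.141, -0.0, 0.92]
contact_force: [-0.2, -0.2, 0.3]
grip_width: 91.7
finger_force: 0.0
time: 25.78
tool_pos: [514.9, -377.0, 195.0]
tcp_rot: [-3.141, 0.001, 0.915]
contact_force: [0.5, 0.2, -0.1]
grip_width: 92.0
finger_force: 0.0
time: 26.02
tool_pos: [516.8, -372.6, 196.0]
tcp_rot: [-3.141, -0.0, 0.921]
contact_force: [-0.7, -0.2, 0.6]
grip_width: 91.7
finger_force: 0.0
t 26.02 pos [ 516.8 -372.6  196. ] rot [-3.141 -0.     0.921] need tx -1.8 ty -0.4 tz 201.0 w 91.7
```

View pics/k1.png

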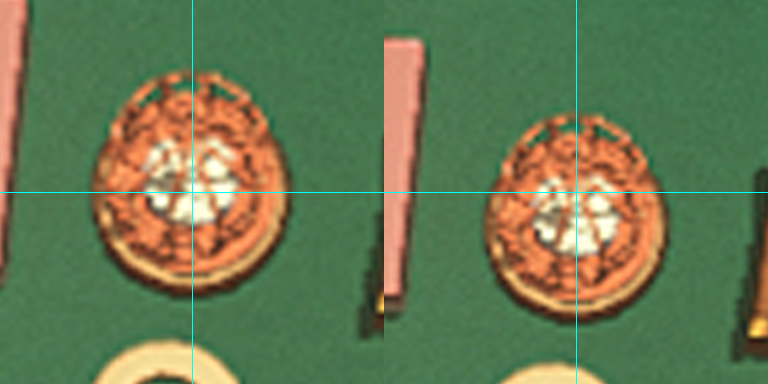

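The lantern is upright: its foot is centred near (193,195), about 1 mm from the slice centre. Now the small box.

```bash
python3 -m creep '[{"hand":1,"tx":-0.0015,"ty":-0.0005,"tz":0.045,"spin":0},{"hand":1,"tx":0,"ty":0,"tz":0.06,"spin":0},{"hand":1,"tx":0,"ty":0,"tz":0.05,"spin":0},{"hand":1,"tx":0,"ty":0,"tz":0.035,"spin":0},{"hand":1,"tx":0,"ty":0,"tz":0.007,"spin":0}]'
python3 -m creep '[{"hand":0.7,"tx":0,"ty":0,"tz":0,"spin":0},{"hand":0.6,"tx":0,"ty":0,"tz":0,"spin":0},{"hand":0.4,"tx":0,"ty":0,"tz":0,"spin":0},{"hand":0.4,"tx":0,"ty":0,"tz":0,"spin":0},{"hand":0.4,"tx":0,"ty":0,"tz":0,"spin":0}]'
```

```text
time: 26.7
tool_pos: [514.2, -372.7, -3.4]
tcp_rot: [-3.137, -0.001, 0.921]
contact_force: [0.5, -0.1, -0.9]
grip_width: 91.8
finger_force: 0.0
time: 27.32
tool_pos: [515.3, -375.0, -0.3]
tcp_rot: [3.141, 0.0, 0.92]
contact_force: [-1.0, -0.1, 5.1]
grip_width: 55.9
finger_force: 30.0
```

```bash
python3 -m creep '[{"hand":0.4,"tx":0,"ty":0,"tz":-0.03,"spin":0},{"hand":0.4,"tx":0,"ty":0,"tz":-0.055,"spin":0},{"hand":0.4,"tx":0,"ty":0,"tz":-0.055,"spin":0},{"hand":0.4,"tx":0,"ty":0,"tz":-0.04,"spin":0},{"hand":0.4,"tx":0,"ty":0,"tz":0,"spin":0}]'
python3 -m creep '[{"hand":0.4,"tx":0,"ty":0,"tz":0,"spin":-7},{"hand":0.4,"tx":0,"ty":0,"tz":0,"spin":-10},{"hand":0.4,"tx":0,"ty":0,"tz":0,"spin":-10},{"hand":0.4,"tx":0,"ty":0,"tz":0,"spin":-4.2},{"hand":0.4,"tx":0,"ty":0,"tz":0,"spin":0}]'
python3 -m creep '[{"hand":0.4,"tx":0.0286,"ty":0.0026,"tz":0,"spin":0},{"hand":0.4,"tx":0.0572,"ty":0.0053,"tz":0,"spin":0},{"hand":0.4,"tx":0.0572,"ty":0.0053,"tz":0,"spin":0},{"hand":0.4,"tx":0.0572,"ty":0.0053,"tz":0,"spin":0},{"hand":0.4,"tx":0.0572,"ty":0.0053,"tz":0,"spin":0}]'
python3 -m creep '[{"hand":0.4,"tx":0.0572,"ty":0.0053,"tz":0,"spin":0},{"hand":0.4,"tx":0.0572,"ty":0.0053,"tz":0,"spin":0},{"hand":0.4,"tx":0.0572,"ty":0.0053,"tz":0,"spin":0},{"hand":0.4,"tx":0.0572,"ty":0.0053,"tz":0,"spin":0},{"hand":0.4,"tx":0.0286,"ty":0.0026,"tz":0,"spin":0}]'
python3 -m creep '[{"hand":0.4,"tx":0,"ty":0,"tz":0,"spin":0},{"hand":0.4,"tx":0,"ty":0,"tz":0,"spin":0},{"hand":0.4,"tx":0,"ty":0,"tz":0,"spin":0}]'
python3 to.py 616.4 132 62
```

```text
time: 27.95
tool_pos: [516.4, -376.0, 182.8]
tcp_rot: [3.134, 0.001, 0.92]
contact_force: [1.1, -0.9, -1.0]
grip_width: 55.8
finger_force: 30.0
time: 28.58
tool_pos: [514.4, -374.2, 177.2]
tcp_rot: [-3.139, -0.002, 1.463]
contact_force: [-0.1, -0.3, -1.5]
grip_width: 55.9
finger_force: 30.0
time: 29.2
tool_pos: [565.9, -119.4, 178.1]
tcp_rot: [-3.141, -0.0, 1.462]
contact_force: [0.9, 0.3, -0.6]
grip_width: 55.2
finger_force: 30.0
time: 29.82
tool_pos: [616.7, 135.2, 177.8]
tcp_rot: [-3.14, -0.0, 1.465]
contact_force: [-0.8, -0.2, -0.1]
grip_width: 55.8
finger_force: 30.0
time: 30.2
tool_pos: [617.0, 130.8, 178.8]
tcp_rot: [-3.141, 0.0, 1.462]
contact_force: [-0.1, 0.0, -0.5]
grip_width: 55.3
finger_force: 30.0
t 30.2 pos [617.  130.8 178.8] rot [-3.141  0.     1.462] need tx 1.2 ty -0.8 tz 116.8 w 55.3
```

```bash
python3 -m creep '[{"hand":0.4,"tx":0.001,"ty":-0.001,"tz":0.04,"spin":0},{"hand":0.4,"tx":0,"ty":0,"tz":0.045,"spin":0},{"hand":0.4,"tx":0,"ty":0,"tz":0.022,"spin":0},{"hand":0.4,"tx":0,"ty":0,"tz":0.007,"spin":0},{"hand":0.4,"tx":0,"ty":0,"tz":0.002,"spin":0}]'
python3 -m creep '[{"hand":0.4,"tx":0,"ty":0,"tz":0.001,"spin":0},{"hand":0.4,"tx":0,"ty":0,"tz":0,"spin":0},{"hand":0.4,"tx":0,"ty":0,"tz":0,"spin":0}]'
python3 -m creep '[{"hand":0.4,"tx":0,"ty":0,"tz":0.001,"spin":0},{"hand":0.4,"tx":0,"ty":0,"tz":0,"spin":0},{"hand":0.4,"tx":0,"ty":0,"tz":0,"spin":0}]'
```

```text
time: 30.82
tool_pos: [616.8, 132.6, 63.5]
tcp_rot: [3.141, -0.0, 1.463]
contact_force: [0.6, -0.3, -0.7]
grip_width: 55.9
finger_force: 30.0
time: 31.2
tool_pos: [616.6, 133.3, 62.6]
tcp_rot: [3.141, -0.0, 1.464]
contact_force: [0.2, 0.1, -0.9]
grip_width: 55.7
finger_force: 30.0
time: 31.58
tool_pos: [616.3, 133.2, 60.9]
tcp_rot: [-3.142, -0.0, 1.464]
contact_force: [-1.0, 0.3, -1.2]
grip_width: 55.6
finger_force: 30.0
```

```bash
python3 -m creep '[{"hand":0.4,"tx":0,"ty":0,"tz":0.001,"spin":0},{"hand":0.4,"tx":0,"ty":0,"tz":0,"spin":0},{"hand":0.4,"tx":0,"ty":0,"tz":0,"spin":0}]'
python3 -m creep '[{"hand":0.4,"tx":0,"ty":0,"tz":0.001,"spin":0},{"hand":0.4,"tx":0,"ty":0,"tz":0,"spin":0},{"hand":0.4,"tx":0,"ty":0,"tz":0,"spin":0}]'
```

```text
time: 31.95
tool_pos: [616.2, 133.2, 59.9]
tcp_rot: [-3.141, -0.0, 1.464]
contact_force: [0.3, -0.7, -1.0]
grip_width: 55.9
finger_force: 30.0
time: 32.33
tool_pos: [616.3, 133.2, 59.7]
tcp_rot: [3.141, -0.0, 1.464]
contact_force: [-2.5, -0.5, 4.8]
grip_width: 55.7
finger_force: 30.0
```

```bash
python3 -m creep '[{"hand":0.75,"tx":0,"ty":0,"tz":-0.0007,"spin":0},{"hand":0.85,"tx":0,"ty":0,"tz":0,"spin":0},{"hand":0.85,"tx":0,"ty":0,"tz":0,"spin":0},{"hand":0.85,"tx":0,"ty":0,"tz":-0.02,"spin":0},{"hand":0.85,"tx":0,"ty":0,"tz":-0.05,"spin":0}]'
python3 -m creep '[{"hand":1,"tx":0,"ty":0,"tz":-0.055,"spin":0},{"hand":1,"tx":0.0286,"ty":-0.0433,"tz":0,"spin":0},{"hand":1,"tx":0.0286,"ty":-0.0433,"tz":0,"spin":0},{"hand":1,"tx":0.0286,"ty":-0.0433,"tz":0,"spin":0},{"hand":1,"tx":0.0286,"ty":-0.0433,"tz":0,"spin":0}]'
python3 -m creep '[{"hand":1,"tx":0.0286,"ty":-0.0433,"tz":0,"spin":0},{"hand":1,"tx":0.0286,"ty":-0.0433,"tz":0,"spin":0},{"hand":1,"tx":0,"ty":0,"tz":0,"spin":0},{"hand":1,"tx":0,"ty":0,"tz":0,"spin":0},{"hand":1,"tx":0,"ty":0,"tz":0,"spin":0}]'
python3 to.py 376 331 -10
python3 - <<'E'
from h import *
c=cams.capture("top")
p=patch(c,616,132,102,80,2.5); q=patch(c,616,132,60,100,2.5)
h=cv2.cvtColor(p,cv2.COLOR_BGR2HSV).astype(int);g=cv2.cvtColor(q,cv2.COLOR_BGR2HSV).astype(int)
print("box col at centre",h[200,200],"lid",g[250,60+0],g[120,250])
def rect(m,x,y,hh):
    m=cv2.morphologyEx(m.astype(np.uint8),cv2.MORPH_OPEN,np.ones((5,5)));n,l,st,ce=cv2.connectedComponentsWithStats(m);i=1+np.argmax(st[1:,4])
    r=cv2.minAreaRect(max(cv2.findContours((l==i).astype(np.uint8),0,1)[0],key=len));return round(x+hh-r[0][1]/2.5,1),round(y+hh-r[0][0]/2.5,1),np.round(np.array(r[1])/2.5,1),round(r[2],1)
print("box",rect((abs(h-h[200,200]).max(-1)<30),616,132,80)); print("lid",rect(((g[...,0]<8)|(g[...,0]>172))&(g[...,1]>60)&(g[...,2]>110)|(cv2.pointPolygonTest is None),616,132,100))
E
```

```text
time: 32.95
tool_pos: [614.5, 133.0, 127.6]
tcp_rot: [-3.135, 0.001, 1.464]
contact_force: [1.1, -0.5, -0.0]
grip_width: 78.1
finger_force: 0.0
time: 33.58
tool_pos: [454.9, 266.2, 184.6]
tcp_rot: [3.141, -0.0, 1.464]
contact_force: [0.2, -0.0, 0.5]
grip_width: 92.0
finger_force: 0.0
time: 34.2
tool_pos: [377.2, 330.8, 184.5]
tcp_rot: [3.141, 0.0, 1.463]
contact_force: [-0.4, 0.2, 0.0]
grip_width: 91.9
finger_force: 0.0
t 34.2 pos [377.2 330.8 184.5] rot [3.141 0.    1.463] need tx 0.1 ty -1.3 tz 194.5 w 91.9
box col at centre [ 16 124 224] lid [ 66 111 117] [  7 119 228]
box (606.7, 125.6, array([133. , 104.1]), 6.0)
lid (621.5, 187.3, array([29.9, 85.5]), 3.6)
```

```bash
python3 - <<'E'
from h import *
c=cams.capture("top")
def rect(z,hh,lo,hi,x=616,y=132):
    g=cv2.cvtColor(patch(c,x,y,z,hh,2.5),cv2.COLOR_BGR2HSV); m=cv2.inRange(g,(lo,60,150),(hi,255,255))
    m=cv2.morphologyEx(m,cv2.MORPH_OPEN,np.ones((5,5)));n,l,st,ce=cv2.connectedComponentsWithStats(m);i=1+np.argmax(st[1:,4])
    r=cv2.minAreaRect(max(cv2.findContours((l==i).astype(np.uint8),0,1)[0],key=len));return round(x+hh-r[0][1]/2.5,1),round(y+hh-r[0][0]/2.5,1),np.round(np.array(r[1])/2.5,1),round(r[2],1)
print("box",rect(102,80,12,22));print("lid",rect(60,100,0,10))
E
python3 -m creep '[{"hand":1,"tx":0,"ty":-0.001,"tz":0.045,"spin":0},{"hand":1,"tx":0,"ty":0,"tz":0.06,"spin":0},{"hand":1,"tx":0,"ty":0,"tz":0.05,"spin":0},{"hand":1,"tx":0,"ty":0,"tz":0.025,"spin":0},{"hand":1,"tx":0,"ty":0,"tz":0.008,"spin":0}]'
python3 -m creep '[{"hand":1,"tx":0,"ty":0,"tz":0.005,"spin":0},{"hand":1,"tx":0,"ty":0,"tz":0,"spin":0}]'
```

```text
box (617.2, 133.4, array([71. , 56.7]), 6.1)
lid (616.4, 132.3, array([140.6, 110.1]), 6.1)
time: 34.92
tool_pos: [375.0, 330.6, -4.9]
tcp_rot: [-3.139, 0.002, 1.463]
contact_force: [0.1, 0.4, 0.5]
grip_width: 91.7
finger_force: 0.0
time: 35.17
tool_pos: [375.9, 331.8, -7.7]
tcp_rot: [3.14, -0.001, 1.464]
contact_force: [-0.1, 1.0, 1.0]
grip_width: 91.7
finger_force: 0.0
```

Box (617.2, 133.4) is within about 1.5 mm of the lid centre (616.4, 132.3), with matching angles and the right sizes. Now I grip the tin.

```bash
python3 -m creep '[{"hand":1,"tx":0,"ty":0,"tz":0.002,"spin":0},{"hand":0.7,"tx":0,"ty":0,"tz":0,"spin":0},{"hand":0.4,"tx":0,"ty":0,"tz":0,"spin":0},{"hand":0.4,"tx":0,"ty":0,"tz":0,"spin":0},{"hand":0.4,"tx":0,"ty":0,"tz":0,"spin":0}]'
python3 -m creep '[{"hand":0.4,"tx":0,"ty":0,"tz":0,"spin":0},{"hand":0.4,"tx":0,"ty":0,"tz":0,"spin":0}]'
```

```text
time: 35.8
tool_pos: [375.2, 331.6, -10.3]
tcp_rot: [3.141, -0.0, 1.464]
contact_force: [-1.0, -0.1, -0.8]
grip_width: 56.4
finger_force: 0.0
time: 36.05
tool_pos: [375.2, 331.6, -10.4]
tcp_rot: [-3.142, -0.0, 1.464]
contact_force: [-0.4, 0.2, -0.2]
grip_width: 49.2
finger_force: 30.0
```

```bash
python3 -m creep '[{"hand":0.4,"tx":0,"ty":0,"tz":-0.03,"spin":0},{"hand":0.4,"tx":0,"ty":0,"tz":-0.055,"spin":0},{"hand":0.4,"tx":0,"ty":0,"tz":-0.055,"spin":0},{"hand":0.4,"tx":0,"ty":0,"tz":-0.03,"spin":0},{"hand":0.4,"tx":0,"ty":0,"tz":0,"spin":0}]'
python3 -m creep '[{"hand":0.4,"tx":-0.0143,"ty":0.0218,"tz":0,"spin":0},{"hand":0.4,"tx":-0.0286,"ty":0.0436,"tz":0,"spin":0},{"hand":0.4,"tx":-0.0286,"ty":0.0436,"tz":0,"spin":0},{"hand":0.4,"tx":-0.0286,"ty":0.0436,"tz":0,"spin":0},{"hand":0.4,"tx":-0.0286,"ty":0.0436,"tz":0,"spin":0}]'
python3 -m creep '[{"hand":0.4,"tx":-0.0286,"ty":0.0436,"tz":0,"spin":0},{"hand":0.4,"tx":-0.0143,"ty":0.0218,"tz":0,"spin":0},{"hand":0.4,"tx":0,"ty":0,"tz":0,"spin":0},{"hand":0.4,"tx":0,"ty":0,"tz":0,"spin":0},{"hand":0.4,"tx":0,"ty":0,"tz":0,"spin":0}]'
python3 to.py 617.0 133.4 94
```

```text
time: 36.67
tool_pos: [376.3, 332.3, 161.8]
tcp_rot: [3.138, -0.003, 1.464]
contact_force: [-0.1, -0.6, -0.3]
grip_width: 48.8
finger_force: 30.0
time: 37.3
tool_pos: [556.8, 181.3, 157.4]
tcp_rot: [-3.138, 0.001, 1.464]
contact_force: [0.4, 0.6, -0.8]
grip_width: 49.3
finger_force: 30.0
time: 37.92
tool_pos: [616.1, 134.1, 159.3]
tcp_rot: [-3.141, -0.0, 1.465]
contact_force: [0.2, 0.8, -1.1]
grip_width: 49.3
finger_force: 30.0
t 37.92 pos [616.1 134.1 159.3] rot [-3.141 -0.     1.465] need tx -0.6 ty 1.0 tz 65.3 w 49.3
```

```bash
python3 -m creep '[{"hand":0.4,"tx":-0.0005,"ty":0.001,"tz":0.025,"spin":0},{"hand":0.4,"tx":0,"ty":0,"tz":0.025,"spin":0},{"hand":0.4,"tx":0,"ty":0,"tz":0.011,"spin":0},{"hand":0.4,"tx":0,"ty":0,"tz":0.004,"spin":0},{"hand":0.4,"tx":0,"ty":0,"tz":0,"spin":0}]'
python3 -m creep '[{"hand":0.4,"tx":0,"ty":0,"tz":0.001,"spin":0},{"hand":0.4,"tx":0,"ty":0,"tz":0,"spin":0},{"hand":0.4,"tx":0,"ty":0,"tz":0,"spin":0}]'
python3 -m creep '[{"hand":0.4,"tx":0,"ty":0,"tz":0.001,"spin":0},{"hand":0.4,"tx":0,"ty":0,"tz":0,"spin":0},{"hand":0.4,"tx":0,"ty":0,"tz":0,"spin":0}]'
```

```text
time: 38.55
tool_pos: [618.3, 132.8, 95.3]
tcp_rot: [3.141, -0.0, 1.464]
contact_force: [-0.3, 0.6, -0.6]
grip_width: 49.0
finger_force: 30.0
time: 38.92
tool_pos: [618.1, 132.5, 93.9]
tcp_rot: [3.141, -0.0, 1.464]
contact_force: [-0.2, 0.5, -1.9]
grip_width: 49.3
finger_force: 30.0
time: 39.3
tool_pos: [618.0, 132.5, 92.6]
tcp_rot: [-3.141, -0.0, 1.464]
contact_force: [-0.4, -0.1, -0.9]
grip_width: 49.0
finger_force: 30.0
```

```bash
python3 -m creep '[{"hand":0.4,"tx":0,"ty":0,"tz":0.001,"spin":0},{"hand":0.4,"tx":0,"ty":0,"tz":0,"spin":0},{"hand":0.4,"tx":0,"ty":0,"tz":0,"spin":0}]'
python3 -m creep '[{"hand":0.4,"tx":0,"ty":0,"tz":0.0005,"spin":0},{"hand":0.4,"tx":0,"ty":0,"tz":0,"spin":0},{"hand":0.4,"tx":0,"ty":0,"tz":0,"spin":0}]'
```

```text
time: 39.67
tool_pos: [618.1, 132.5, 91.7]
tcp_rot: [3.141, -0.0, 1.464]
contact_force: [-0.6, -0.2, 0.0]
grip_width: 49.5
finger_force: 30.0
time: 40.05
tool_pos: [618.1, 132.5, 91.6]
tcp_rot: [3.141, -0.0, 1.464]
contact_force: [-1.9, -0.6, 4.8]
grip_width: 49.3
finger_force: 30.0
```

```bash
python3 -m creep '[{"hand":0.65,"tx":0,"ty":0,"tz":-0.0005,"spin":0},{"hand":0.8,"tx":0,"ty":0,"tz":0,"spin":0},{"hand":0.8,"tx":0,"ty":0,"tz":0,"spin":0},{"hand":0.8,"tx":0,"ty":0,"tz":-0.02,"spin":0},{"hand":0.8,"tx":0,"ty":0,"tz":-0.05,"spin":0}]'
python3 -m creep '[{"hand":1,"tx":0,"ty":0,"tz":-0.03,"spin":0},{"hand":1,"tx":0.05,"ty":-0.03,"tz":0,"spin":0},{"hand":1,"tx":0.05,"ty":-0.03,"tz":0,"spin":0},{"hand":1,"tx":0.05,"ty":-0.03,"tz":0,"spin":0},{"hand":1,"tx":0.05,"ty":-0.03,"tz":0,"spin":0}]'
python3 -m creep '[{"hand":1,"tx":0,"ty":0,"tz":0,"spin":0},{"hand":1,"tx":0,"ty":0,"tz":0,"spin":0}]'
python3 - <<'E'
from h import *
c=cams.capture("top");s=cams.capture("scene")
a=[grid(patch(c,617.2,133.4,z,60,2.5)) for z in(102,134)]
S=cv2.resize(s["color"][140:290,170:420,::-1],(500,300))
cv2.imwrite("pics/fin.png",np.vstack([np.hstack(a),np.hstack([S,np.zeros((300,100,3),np.uint8)])]))
E
```

```text
time: 40.67
tool_pos: [616.3, 132.3, 159.5]
tcp_rot: [-3.135, 0.001, 1.464]
contact_force: [0.8, 0.3, -0.5]
grip_width: 73.3
finger_force: 0.0
time: 41.3
tool_pos: [519.1, 345.6, 191.6]
tcp_rot: [3.141, -0.0, 1.464]
contact_force: [0.7, -0.6, -0.1]
grip_width: 91.8
finger_force: 0.0
time: 41.55
tool_pos: [520.0, 344.0, 191.4]
tcp_rot: [3.142, 0.0, 1.465]
contact_force: [0.8, -0.0, -0.1]
grip_width: 91.5
finger_force: 0.0
```

View pics/fin.png

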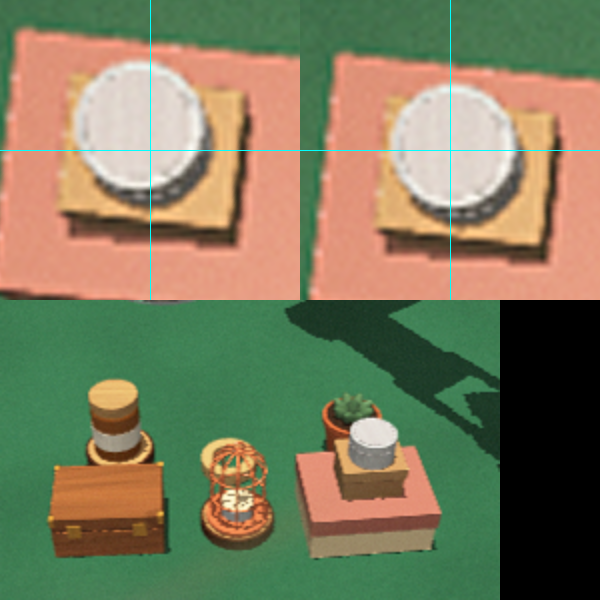

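The tin's top centre is at (454,146) against (450,150), under 3 mm from the box's middle. Everything stands upright and the pot looks untouched. I hand it in.

```bash
python3 -c "
from plant import close_job
print(close_job())"
```

```text
the job is handed in; nothing more can be done
None
```

The job is handed in at about 42 s of the 109 s: lantern, jar, small box and tin all stand upright within about 3 mm of their marks by camera, and the pot was left alone. My first grasp of the lantern was too high and tilted it briefly before I regripped it, and the judge's result was not shown.

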